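Flick the filter wheel and brake it on the mark

ROBOT

A 6-joint arm with a two-finger parallel gripper is mounted at the origin on the work surface. World frame = base frame: x ahead of the robot, y to its left, z up, the work surface at z = 0. Lengths are in m, angles in degrees, forces in N, time in s.
With the tool pointing down it reaches from about 0.375 to 0.9 m from the base axis. Payload 3.1 kg.
Tool frame: the origin (TCP) lies between the finger pads; the fingertips stand 11 mm ahead of it and the grasp point (between the pads) lies 8 mm behind it; z points along the fingers, y is the line along which they close (so a half turn about z gives the same grasp; the last joint's range is limited). The gripper opens to 87 mm and grips with 3 to 60 N. Pads are 19 mm wide; open, the fingers measure 117 mm over their backs; the gripper's body (75 mm by 190 mm) begins 51 mm behind the grasp point.
Start: joints at [62.596, 30.224, 82.088, -0, 67.689, -10.227], TCP at [0.185, 0.597, 0.234] pointing down, gripper open.
Joint ranges: [-176.69, 176.69], [-43.24, 126.21], [12.49, 139.97], [-82, 262], [0, 151.66], [-163.58, 163.58]. Speed limits (degrees/s): [159.86, 159.86, 180, 180, 180, 180].

INTERFACE

Orientations are given as a 3x3 rotation matrix whose columns are the frame's x, y, z axes.
In Python, from rig import bot, viewer, workorder, nets gives the robot as it stands. The module is installed in compiled form; this text tells all that it offers.
- The arm moves only by the tool move_arm, never from a script. Its argument "increments" is a list of rows, each a list of 7 numbers: the shift along the tool's x, y, z normalised to -1 to 1, where 1 is 0.3 m, then the turn, a rotation vector about the tool's x, y, z normalised to -1 to 1, where 1 is pi rad, then the opening, from 0 (shut) to 1 (fully open). In form: [[tx, ty, tz, wx, wy, wz, grip], ...]. A call has 1 to 10 rows; each row is the pose to reach, as a shift and turn from the pose commanded when the call began, along the tool's axes at that moment, turning the shorter way round; what a row does not reach only later rows make up. A row lasts 1/12 s, in which the tool goes at most 41.7 mm and 7.16 degrees, less where a joint would pass 70% of its speed; a pose out of reach is approached as far as the arm can. A call with a number of a shift or a turn outside -1 to 1 is refused whole. A call with a gripper value outside its range is refused whole. The fingers move at their own pace and stop on an object; the grip force is fixed at half the most. Time passes only in rows, so rows that repeat a pose let the fingers close. It gives the time, the measured TCP pose, the force, the opening and the grip force at its end, in the units of the state.
- bot.read_state(): the state, without advancing time (a new reading comes with each control period).
- viewer.capture(name): name is "side" or "top"; returns a dict with "image" (384x512x3 uint8, blue, green, red), "K" (3x3 intrinsics, pixels), "eye" and "orientation" of the camera in the world. Camera axes: x right, y up, looking along -z (the intrinsics and any distortion apply to the point x, -y, -z); pixel columns grow to the right and rows downward; lengths in m; the calibration is good to about 2 mm. A picture is of the moment at which its call begins. There is no depth.
- workorder.hand_in(): hands the job in; it is judged then, once.
Trained networks look in the newest picture that a camera, given by its name, has taken for a name from the list of things; names that differ only in an ending like _2 or _b are one class to them, and where a whole thing is asked for, a point or a joint stands for the part that bears it (a point fixed in the world has none). Each returns a list of dicts, best first, with "conf" (0 to 1); they miss things now and then, are a little off and sometimes report something else, mostly with a low value. They report only what shows in the picture. A call takes as long as a camera call. They do not tell look-alikes from the thing itself.
- nets.find_in(camera, thing): "location" ([column, row] in pixels, amid what is visible of it).
The state is a dict: "time_s": time; "joint_positions": joint angles; "qvel": joint speeds; "tau": joint torques, N m; "position": TCP position; "tcp_rot": TCP orientation; "force": force on the tool from outside, world axes, zero at the start; "moment": the same for the moment, N m; "opening": opening from 0.0 (shut) to 1.0 (fully open); "grasp_force": force on a finger pad.
Only numpy, scipy, OpenCV 4.12 (cv2) and the standard library are available. Lean on these libraries where they do the work, as an engineer would, in place of code of your own. Each camera call takes 0.05 s, during which the arm holds its last target. There are 200 camera calls.

TASK

Check that the bare filter wheel runs freely: with a fingertip flick it by its upright pin so that it spins anticlockwise (seen from above), and let the pin sweep past the pointer at least once by itself. Then, before the wheel runs down, brake it with a light fingertip as the pin comes round, so that it stops there and nowhere else with the pin at the pointer (easing it the last little way under the finger is fine). Finish with the fingertip still resting on the wheel and holding it there; nothing is picked up, and the things standing around stay where they are.

Things in the scene. Friction and masses are not known exactly. Their poses are not given: they have to be found in the camera images.
- stand: Fixed stand of the wheel: a dark 130 x 130 mm base plate 12 mm thick with a black column, under the wheel. Origin: on the work surface (z = 0) below the wheel's axis. z up; its x axis points from the wheel's axis to the pointer. The pointer's dark upright, 16 mm square and 60 mm tall, is centred at x = 112 mm.
- pointer (a point): Inner end of the pointer, a small fixed aluminium blade 7 mm wide that points at the wheel's axis from just outside the rim: 89.5 mm from the axis, its top 63 mm above the work surface (this point lies on its top).
- spindle: The wheel's vertical spindle, with the wheel on it: an aluminium disc 170 mm across and 10 mm thick, its flat top 60 mm above the work surface, with six dark, empty filter seats drawn flush in it (52 mm from the axis; they may be touched like the rest). It runs on a free bearing. The spindle is sprung: pressed down by 5 to 18 N the wheel sinks 0 to 5 mm, and it springs back. Origin: on the axis, 39 mm above the work surface; it does not turn with the wheel.
- wheel (a joint): Turn of the wheel in rad, anticlockwise seen from above, counting on past whole turns: -5.5 to -0.8 at the start; at 0, 2 pi, 4 pi.. the pin stands at the pointer. Left alone it slows by about 0.3 rad/s each second when slow, 0.8 at 9 rad/s, and stays where it stops. The pin runs ahead of a slowing finger. Inertia 0.0018 kg m2: a light touch stops it almost at once.
- pin (a point): The wheel's only upright pin: bare steel, 10 mm across, standing 30 mm up from the wheel's top, 70 mm from the axis. This point is half-way up it (75 mm above the work surface).
- hub (a point): Top of the wheel's low hub cap, 24 mm across, 2 mm above the disc's top (62 mm above the work surface), on the axis.
- lens_mount: Bystander, loose, leave alone: lens in a black ring on a short post, 83 mm tall, foot 50 x 32 mm. Origin: centre of its underside.
- retaining_ring: Bystander, loose, leave alone: dark steel ring lying flat, 32 mm across, 10 mm tall. Origin: centre of its underside.
- post_holder: Bystander, loose, leave alone: upright black post holder with a steel post, 30 mm across, 68 mm tall. Origin: centre of its underside.
- iris_mount: Bystander, loose, leave alone: closed iris on a post, 105 mm tall, foot 50 x 32 mm. Origin: centre of its underside.
- driver: Bystander, loose, leave alone: black-handled screwdriver lying flat, 150 mm long. Origin: centre of its underside.
- cleaner: Bystander, loose, leave alone: small white bottle, 40 mm across, 85 mm tall. Origin: centre of its underside.
- tissue_carton: Bystander, loose, leave alone: flat cardboard carton 75 x 120 x 35 mm. Origin: centre of its underside.
Mind the look-alikes: they are no part of the job. Leave any brown or red look-alike of the stand alone.

How it is judged:
By the outcome, as a careful person would: the job done as asked, in the order asked, and still so for the second after the job is handed in, while the arm keeps its last pose, push and grip.
It also fails if it takes over 51 s, if anything falls off the work surface, if the arm or the gripper's body presses on something with over 40 N, if the wrist force passes 120 N, or if a joint passes its speed limit or range.

## Working session

There is one attempt and no reset: what is moved stays moved. The work goes in short steps, Python scripts to look and compute and a tool call to move; the robot and the scene stay as the last step left them, time stands still between calls to the robot, and variables do not carry over. Pictures are saved under pics/ and viewed, at most 10 in all, crops included, and the job is handed in when it is done.

Besides the shell and the picture viewer there is one more tool, called after "Call:" in YAML: its name, and indented under it one key for each argument. move_arm: Moves the arm, as the interface text tells. Its arguments: {"type":"object","properties":{"increments":{"type":"array"}},"required":["increments"]}

```bash
mkdir -p pics; cat > h.py <<'E'
import numpy as np, cv2
from rig import bot, viewer, workorder, nets
def cap(n): return viewer.capture(n)
def ray(c,px):
    K=c["K"];R=np.array(c["orientation"]);d=np.linalg.inv(K)@np.array([px[0],px[1],1.])
    return np.array(c["eye"]),R@np.array([d[0],-d[1],-d[2]])
def onz(c,px,z):
    e,d=ray(c,px);return e+d*(z-e[2])/d[2]
def proj(c,p):
    R=np.array(c["orientation"]);q=R.T@(np.array(p)-np.array(c["eye"]));u=c["K"]@np.array([q[0],-q[1],-q[2]]);return u[:2]/u[2]
E
python3 - <<'E'
from h import *
im=[]
for n in("top","side"):
    c=cap(n);im.append(c["image"])
    print(n,c["eye"],[k for k in c])
    for t,z in(("stand",0.0),("spindle",.06),("wheel",.06),("pin",.075),("hub",.062),("lens_mount",.04),("iris_mount",.05),("post_holder",.03),("cleaner",.04),("tissue_carton",.035),("driver",.01),("retaining_ring",.01)):
        print(t,[(np.round(f["location"]),round(f["conf"],2),onz(c,f["location"],z).round(3)) for f in nets.find_in(n,t)][:3])
for n,i in zip(("top","side"),im): cv2.imwrite(f"pics/{n}0.png",cv2.resize(i,(800,600)))
s=bot.read_state();print(s["time_s"],s["position"],s["tcp_rot"])
E
```

```text
top [ 0.41105678 -0.0316192   1.40443902] ['image', 'K', 'eye', 'orientation']
stand [(array([169., 180.]), 0.94, array([0.561, 0.233, 0.   ])), (array([339., 258.]), 0.93, array([ 0.297, -0.298,  0.   ])), (array([171., 278.]), 0.83, array([0.251, 0.232, 0.   ]))]
spindle [(array([169., 182.]), 0.96, array([0.548, 0.223, 0.06 ])), (array([172., 274.]), 0.96, array([0.269, 0.218, 0.06 ])), (array([254., 190.]), 0.95, array([ 0.517, -0.035,  0.06 ]))]
wheel [(array([341., 260.]), 0.89, array([ 0.295, -0.293,  0.06 ])), (array([170., 275.]), 0.86, array([0.265, 0.225, 0.06 ])), (array([256., 187.]), 0.68, array([ 0.525, -0.041,  0.06 ]))]
pin [(array([341., 256.]), 0.95, array([ 0.308, -0.291,  0.075])), (array([172., 278.]), 0.95, array([0.259, 0.217, 0.075])), (array([170., 182.]), 0.92, array([0.545, 0.216, 0.075]))]
hub [(array([337., 260.]), 0.86, array([ 0.296, -0.281,  0.062])), (array([254., 186.]), 0.82, array([ 0.529, -0.036,  0.062])), (array([174., 277.]), 0.69, array([0.26 , 0.213, 0.062]))]
lens_mount [(array([228., 233.]), 0.66, array([0.386, 0.047, 0.04 ]))]
iris_mount 
[... 1752 characters left out ...]
 array([ 0.651, -0.137,  0.03 ]))]
cleaner [(array([354., 293.]), 0.87, array([ 0.556, -0.452,  0.04 ])), (array([261., 204.]), 0.51, array([ 0.515, -0.033,  0.04 ])), (array([217., 206.]), 0.31, array([0.381, 0.03 , 0.04 ]))]
tissue_carton [(array([230., 132.]), 0.93, array([0.624, 0.42 , 0.035]))]
driver [(array([180., 151.]), 0.42, array([0.397, 0.427, 0.01 ]))]
retaining_ring [(array([267., 202.]), 0.74, array([ 0.553, -0.005,  0.01 ])), (array([272., 245.]), 0.53, array([ 0.466, -0.184,  0.01 ]))]
1.3 [0.18453289 0.59711328 0.23354116] [[-9.55395292e-01  2.95330046e-01 -4.09349728e-07]
 [ 2.95330046e-01  9.55395292e-01 -1.31142343e-05]
 [-3.48193660e-06 -1.26501709e-05 -1.00000000e+00]]
```

View pics/top0.png

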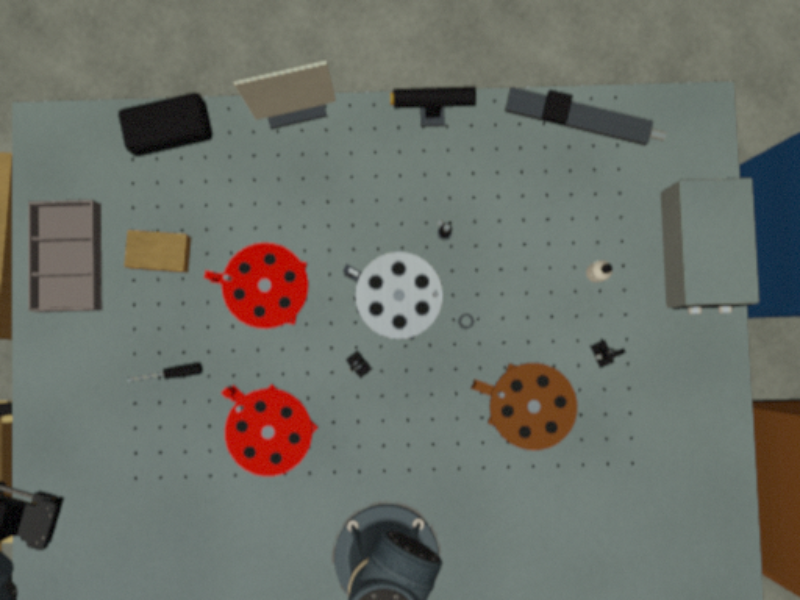

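View pics/side0.png

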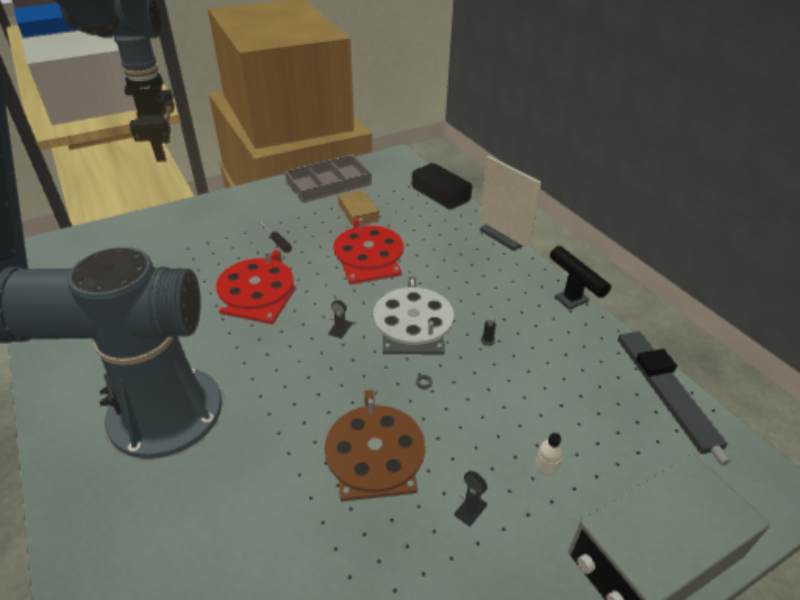

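The real (aluminium) wheel is at (399,295) in the top view. Its pointer is to the upper left at (352,270) and the pin is to the right at about (435,294). The red and brown ones are look-alikes. Next I'll measure it more closely.

```bash
python3 - <<'E'
from h import *
out=[]
for n,(cx,cy) in(("top",(250,188)),("side",(266,202))):
    c=cap(n);i=c["image"];w=32
    hsv=cv2.cvtColor(i,cv2.COLOR_BGR2HSV)
    x0,y0=cx-w,cy-w;crop=i[y0:cy+w,x0:cx+w]
    m=((crop.min(2)>150)).astype(np.uint8)
    nn,l,st,ce=cv2.connectedComponentsWithStats(m);k=1+np.argmax(st[1:,4])
    cs,_=cv2.findContours((l==k).astype(np.uint8),cv2.RETR_EXTERNAL,cv2.CHAIN_APPROX_NONE)
    p=np.array([onz(c,(a+x0,b+y0),.06)[:2] for a,b in cv2.convexHull(cs[0])[:,0]])
    A=np.c_[2*p,np.ones(len(p))];s=np.linalg.lstsq(A,(p**2).sum(1),rcond=None)[0]
    print(n,s[:2],np.sqrt(s[2]+s[0]**2+s[1]**2), crop[w,w])
    out.append(cv2.resize(crop,(400,400),interpolation=cv2.INTER_CUBIC))
    c0=[*(s[:2]),.06]; print(proj(c,c0), [ (a,proj(c,[s[0]+.07*np.cos(np.radians(a)),s[1]+.07*np.sin(np.radians(a)),.09]).round(1)) for a in range(0,360,30)],[x0,y0])
cv2.imwrite("pics/z.png",np.hstack(out))
E
```

```text
top [ 0.52056429 -0.03877017] 0.08354555376307253 [172 173 165]
[254.85954867 188.36002358] [(0, array([254.2, 164.2])), (30, array([242.6, 167.7])), (60, array([234.3, 176.4])), (90, array([231.4, 188.2])), (120, array([234.9, 199.8])), (150, array([243.7, 208.2])), (180, array([255.6, 211. ])), (210, array([267.2, 207.5])), (240, array([275.6, 198.7])), (270, array([278.4, 186.9])), (300, array([274.8, 175.3])), (330, array([266., 167.]))] [218, 156]
side [ 0.52105717 -0.03890377] 0.08337849157511938 [143 155 150]
[264.17500722 199.82915287] [(0, array([282.6, 186.4])), (30, array([274.7, 181.3])), (60, array([264.3, 179.4])), (90, array([253.9, 181. ])), (120, array([246.1, 185.7])), (150, array([242.9, 192.6])), (180, array([245.5, 199.9])), (210, array([253.4, 205.6])), (240, array([264.6, 207.8])), (270, array([275.7, 205.9])), (300, array([283.5, 200.6])), (330, array([286. , 193.4]))] [234, 170]
```

View pics/z.png

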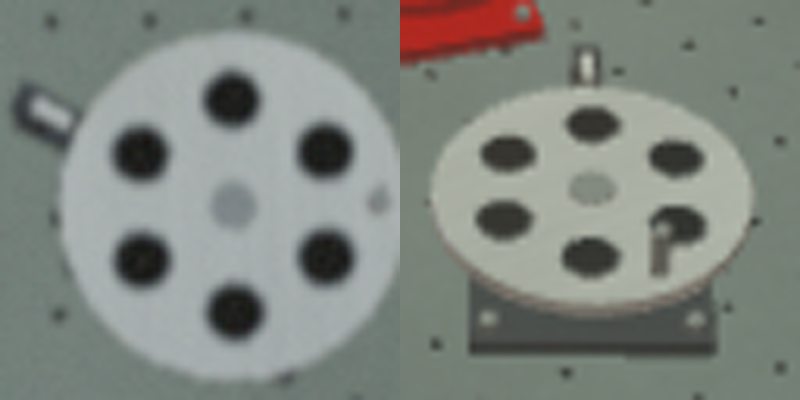

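The pin is at about 269° (world angle about the axis) and the pointer at about 63°. Next I'll measure both precisely using the seat phase.

```bash
cat >> h.py <<'E'
C=np.array([.5208,-.0388])
def pol(r,a,z): a=np.radians(a);return [C[0]+r*np.cos(a),C[1]+r*np.sin(a),z]
def samp(c,pts,ch=None):
    g=cv2.cvtColor(c["image"],cv2.COLOR_BGR2GRAY).astype(np.float32)
    uv=np.array([proj(c,p) for p in pts],np.float32)
    return cv2.remap(g,uv[:,:1],uv[:,1:],cv2.INTER_LINEAR).ravel()
def seats(c,lo=0,hi=360):
    "phase of the seats mod 60, from the arc lo..hi"
    a=np.arange(lo,hi,2.);v=np.mean([samp(c,[pol(r,x,.06) for x in a]) for r in(.047,.052,.057)],0)
    t=np.radians(a)*6;X=np.c_[np.cos(t),np.sin(t),np.ones(len(a))]
    s=np.linalg.lstsq(X,v,rcond=None)[0]
    return (np.degrees(np.arctan2(-s[1],-s[0]))/6)%60, np.hypot(s[0],s[1])
def pinscore(c,ph):
    "darkness of pin at the six candidates ph+30+60k"
    return [(round((ph+30+60*k)%360),round(float(np.mean(samp(c,[pol(.07,ph+30+60*k,z) for z in np.linspace(.064,.088,7)]))))) for k in range(6)]
E
python3 - <<'E'
from h import *
for n in("top","side"):
    c=cap(n);ph=seats(c);print(n,ph,pinscore(c,ph[0]))
    a=np.arange(245,295,1.);v=np.mean([samp(c,[pol(.07,x,z) for x in a]) for z in np.linspace(.065,.088,6)],0);w=np.clip(np.median(v)-v-3,0,None);print("pin",(a*w).sum()/w.sum(),v.round()[::5])
    # blade: brightness over angle at r 92..104, z=.063
    a=np.arange(40,86,1.);v=np.mean([samp(c,[pol(r,x,.063) for x in a]) for r in(.094,.098,.102)],0)
    w=np.clip(v-140,0,None);print("blade",(a*w).sum()/w.sum(),v.round()[::3])
    # base plate corners darkness orientation
    b=[(t,np.mean(samp(c,[pol(.112,t+dx,.06) for dx in(-6,-3,0,3,6)]))) for t in range(54,74,2)];print(min(b,key=lambda q:q[1]),max(b,key=lambda q:q[1]))
print(bot.read_state()["time_s"])
E
```

```text
top (np.float64(59.26077465596972), np.float64(84.41981757011072)) [(89, 175), (149, 172), (209, 169), (269, 130), (329, 175), (29, 170)]
pin 268.7363997754384 [171. 174. 173. 171. 139. 132. 158. 173. 174. 174.]
blade 61.62838299285606 [122. 123. 121. 122. 122. 119. 113. 163. 129.  61.  89. 120. 123. 122.
 123. 122.]
(64, np.float32(86.43652)) (54, np.float32(112.25625))
side (np.float64(59.013504752744794), np.float64(68.33515186968185)) [(89, 147), (149, 173), (209, 141), (269, 97), (329, 176), (29, 146)]
pin 276.169473348687 [ 79. 129. 174. 173. 129. 100. 103.  94.  80.  95.]
blade 60.9844396594328 [126. 127. 127. 114. 109. 118.  90. 168.  94. 109. 126. 127. 127. 127.
 126. 127.]
(64, np.float32(116.38906)) (54, np.float32(126.29238))
1.5
```

Call:
move_arm:
  increments:
    - [-0.82,-0.98,0,0,0,0,0]
    - [-0.82,-0.98,0,0,0,0,0]
    - [-0.82,-0.98,0,0,0,0,0]
    - [-0.82,-0.98,0,0,0,0,0]
    - [-0.82,-0.98,0,0,0,0,0]
    - [-0.82,-0.98,0,0,0,0,0]
    - [-0.82,-0.98,0,0,0,0,0]
    - [-0.82,-0.98,0,0,0,0,0]
    - [-0.82,-0.98,0,0,0,0,0]
    - [-0.82,-0.98,0,0,0,0,0]

```text
time_s: 2.33
position: [0.3347, 0.2393, 0.2338]
tcp_rot: [[-0.954, 0.3, 0.001], [0.3, 0.954, -0.002], [-0.002, -0.001, -1.0]]
force: [0.2, -0.6, 0.1]
opening: 0.325
grasp_force: 0.0
```

Call:
move_arm:
  increments:
    - [-0.825,-0.976,0.3,0,0,-0.15,0]
    - [-0.825,-0.976,0.3,0,0,-0.15,0]
    - [-0.825,-0.976,0.3,0,0,-0.15,0]
    - [-0.825,-0.976,0.3,0,0,-0.15,0]
    - [-0.825,-0.976,0.3,0,0,-0.15,0]
    - [-0.825,-0.976,0.3,0,0,-0.15,0]
    - [-0.825,-0.976,0.3,0,0,-0.15,0]
    - [-0.825,-0.976,0.3,0,0,-0.15,0]
    - [-0.825,-0.976,0.3,0,0,-0.15,0]
    - [-0.825,-0.976,0.3,0,0,-0.15,0]

```text
time_s: 3.17
position: [0.4803, -0.1032, 0.1451]
tcp_rot: [[-0.985, -0.17, 0.001], [-0.17, 0.985, 0.0], [-0.001, 0.0, -1.0]]
force: [0.4, 0.8, -0.3]
opening: 0.009
grasp_force: 0.0
```

```bash
python3 - <<'E'
from h import *
s=bot.read_state();print(s["time_s"],s["position"].round(4) if hasattr(s["position"],"round") else s["position"],np.round(s["tcp_rot"],3),s["opening"])
t=cap("top");c=cap("side");cv2.imwrite("pics/pre.png",np.hstack([cv2.resize(q["image"][h[1]-45:h[1]+45,h[0]-45:h[0]+45],(400,400),interpolation=cv2.INTER_CUBIC) for q,h in((t,(255,188)),(c,(266,200)))]))
E
```

```text
3.1667 [ 0.4803 -0.1032  0.1451] [[-0.985 -0.17   0.001]
 [-0.17   0.985  0.   ]
 [-0.001  0.    -1.   ]] 0.00868930273199745
```

View pics/pre.png

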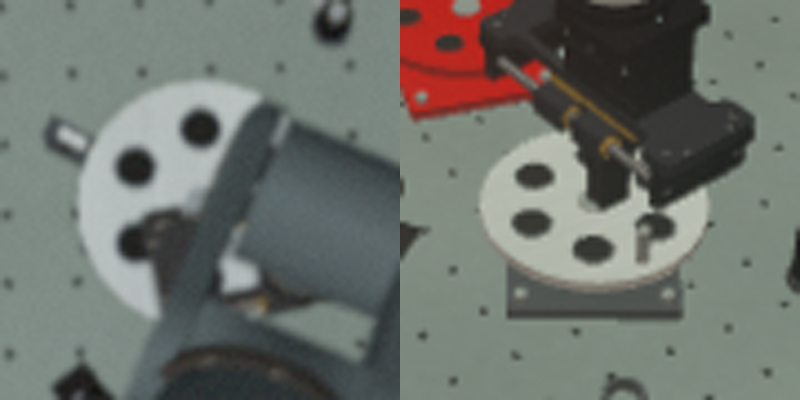

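Call:
move_arm:
  increments:
    - [0,0,0.11,0,0,0,0]
    - [0,0,0.22,0,0,0,0]
    - [0,0,0.22,0,0,0,0]
    - [-0.03,0,0.22,0,0,0,0]
    - [-0.05,0,0.22,0,0,0,0]
    - [-0.05,0,0.22,0,0,0,0]
    - [-0.05,0,0.22,0,0,0,0]

```text
time_s: 3.85
position: [0.4963, -0.0989, 0.0817]
tcp_rot: [[-0.985, -0.172, 0.005], [-0.172, 0.985, -0.002], [-0.004, -0.003, -1.0]]
force: [-0.4, -0.2, -0.5]
opening: 0.004
grasp_force: 0.0
```

```bash
python3 - <<'E'
from h import *
from scipy.spatial.transform import Rotation as Ro
s=bot.read_state();p=np.array(s["position"]);R=np.array(s["tcp_rot"]);print(s["time_s"],p,s["force"],s["opening"])
c=cap("side");print(seats(c,150,360),pinscore(c,seats(c,150,360)[0]))
yaw0=np.degrees(np.arctan2(R[1,0],R[0,0]))%360;print("yaw",yaw0)
for th,n in((274,12),(284,16),(299,22),(317,28),(335,34)):
    nn=np.r_[np.cos(np.radians(n)),np.sin(np.radians(n))]
    F=np.array(pol(.07,th,p[2]))[:2]-.0145*nn
    d=R.T@np.r_[F-p[:2],0]/.3
    print(d.round(3)[:2],round(-((n+180-yaw0))/180,3),np.linalg.norm(F-p[:2]).round(4))
E
```

```text
3.85 [ 0.49631306 -0.09893033  0.08165232] [-0.44825353 -0.15754888 -0.51018343] 0.003694251812131322
(np.float64(1.7305882761595104), np.float64(42.99860826153454)) [(32, 37), (92, 122), (152, 183), (212, 167), (272, 86), (332, 56)]
yaw 189.89851427290435
[-0.043 -0.05 ] -0.012 0.0198
[-0.083 -0.054] -0.034 0.0299
[-0.144 -0.047] -0.067 0.0455
[-0.21  -0.018] -0.101 0.0631
[-0.262  0.03 ] -0.134 0.0792
```

Call:
move_arm:
  increments:
    - [0,-0.05,0,0,0,0,0]
    - [0,-0.05,0,0,0,0,0]
    - [-0.043,-0.05,0,0,0,-0.012,0]
    - [-0.083,-0.054,0,0,0,-0.034,0]
    - [-0.144,-0.047,0,0,0,-0.067,0]
    - [-0.21,-0.018,0,0,0,-0.101,0]
    - [-0.262,0.03,0,0,0,-0.134,0]
    - [-0.25,0.02,-0.08,0,0,-0.134,0]
    - [-0.25,0.02,-0.2,0,0,-0.134,0]
    - [-0.25,0.02,-0.25,0,0,-0.134,0]

```text
time_s: 4.73
position: [0.5687, -0.081, 0.1578]
tcp_rot: [[-0.83, -0.558, 0.004], [-0.558, 0.83, -0.002], [-0.003, -0.004, -1.0]]
force: [0.6, -0.8, 0.8]
opening: 0.007
grasp_force: 0.0
```

```bash
python3 - <<'E'
from h import *
s=bot.read_state();print(s["time_s"],s["position"],np.round(s["tcp_rot"],3)[:2,0])
for k in range(3):
    c=cap("side");t0=bot.read_state()["time_s"]
    for lo,hi in((0,360),(150,330)):
        ph=seats(c,lo,hi);print(t0,ph,pinscore(c,ph[0]))
    print(nets.find_in("side","pin")[:4] if k==2 else "")
cv2.imwrite("pics/f.png",cv2.resize(c["image"][150:260,200:330],(780,660))[:600])
E
```

```text
4.7333 [ 0.56873797 -0.08099841  0.15775417] [-0.83  -0.558]
4.7833 (np.float64(9.569085685465494), np.float64(74.54016424677253)) [(40, 103), (100, 158), (160, 183), (220, 175), (280, 141), (340, 177)]
4.7833 (np.float64(9.81328122555033), np.float64(74.62319111234368)) [(40, 103), (100, 158), (160, 183), (220, 177), (280, 140), (340, 177)]

4.8333 (np.float64(21.85887807077037), np.float64(74.83031451131232)) [(52, 102), (112, 164), (172, 173), (232, 183), (292, 144), (352, 167)]
4.8333 (np.float64(21.905039506811956), np.float64(74.71266325464669)) [(52, 102), (112, 164), (172, 173), (232, 183), (292, 144), (352, 167)]

4.8833 (np.float64(34.07922430594289), np.float64(75.24071087514396)) [(64, 105), (124, 167), (184, 147), (244, 183), (304, 167), (4, 159)]
4.8833 (np.float64(34.207475449948376), np.float64(74.62911502242368)) [(64, 104), (124, 167), (184, 147), (244, 183), (304, 167), (4, 160)]
[{'location': [239.6, 289.0], 'conf': 0.92}, {'location': [162.4, 184.7], 'conf': 0.89}, {'location': [235.9, 157.7], 'conf': 0.66}, {'location': [265.7, 201.1], 'conf': 0.61}]
```

View pics/f.png

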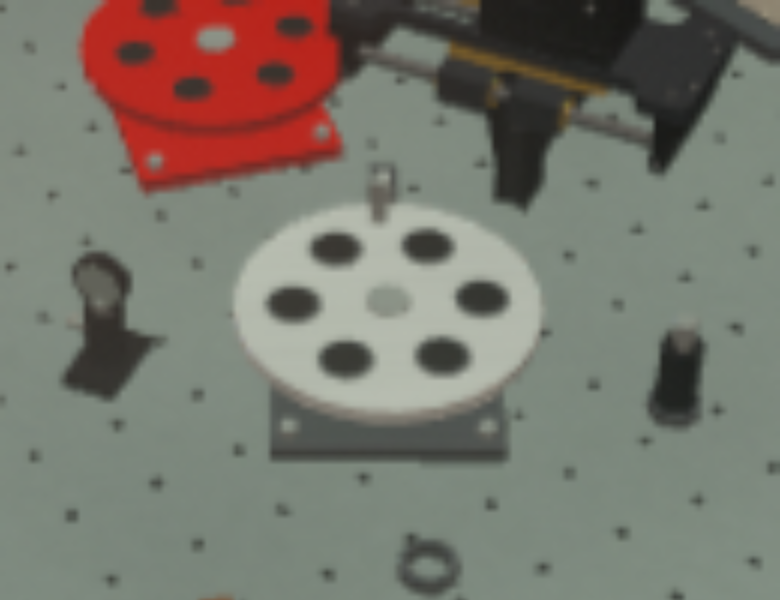

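The picture shows the pin at (380,195), directly at the pointer, during its first free pass at about 4.3 rad/s. The bystanders haven't moved. Next I'll move the finger to the hover spot.

Call:
move_arm:
  increments:
    - [0.127,0.337,0.1,0,0,0.339,0]
    - [0.127,0.337,0.1,0,0,0.339,0]
    - [0.127,0.337,0.1,0,0,0.339,0]
    - [0.127,0.337,0.1,0,0,0.339,0]
    - [0.127,0.337,0.1,0,0,0.339,0]
    - [0.127,0.337,0.1,0,0,0.339,0]
    - [0.127,0.337,0.1,0,0,0.339,0]
    - [0.127,0.337,0.1,0,0,0.339,0]
    - [0.127,0.337,0.1,0,0,0.339,0]
    - [0.127,0.337,0.1,0,0,0.339,0]

```text
time_s: 5.77
position: [0.4778, -0.0175, 0.1233]
tcp_rot: [[-0.89, 0.457, -0.003], [0.457, 0.89, 0.001], [0.003, -0.001, -1.0]]
force: [0.9, 0.2, 0.3]
opening: 0.005
grasp_force: 0.0
```

```bash
python3 - <<'E'
from h import *
s=bot.read_state();p=np.array(s["position"]);R=np.array(s["tcp_rot"]);print(s["time_s"],p,R.round(3)[:2,0])
F=np.array(pol(.046,153,0));print("to hover tool frame/.3",(R.T@(np.r_[F[:2],.076]-p)/.3).round(3))
c=cap("side")
ph=seats(c,180,360);print(ph,pinscore(c,ph[0]))
c=cap("side");ph=seats(c,180,360);print(bot.read_state()["time_s"],ph,pinscore(c,ph[0]))
E
```

```text
5.7667 [ 0.47782237 -0.01751265  0.12329946] [-0.89   0.457]
to hover tool frame/.3 [-0.007  0.002  0.158]
(np.float64(10.292779216314202), np.float64(68.719361531867)) [(40, 152), (100, 46), (160, 180), (220, 174), (280, 103), (340, 180)]
5.8667 (np.float64(20.958000970158782), np.float64(71.6292770694053)) [(51, 147), (111, 74), (171, 175), (231, 178), (291, 103), (351, 171)]
```

Call:
move_arm:
  increments:
    - [-0.007,0.002,0.08,0,0,0,0]
    - [-0.007,0.002,0.15,0,0,0,0]
    - [-0.007,0.002,0.153,0,0,0,0]
    - [-0.007,0.002,0.153,0,0,0,0]
    - [-0.007,0.002,0.153,0,0,0,0]

```text
time_s: 6.28
position: [0.4811, -0.018, 0.0788]
tcp_rot: [[-0.891, 0.455, -0.0], [0.455, 0.891, 0.0], [0.0, -0.0, -1.0]]
force: [-0.3, 0.6, 1.2]
opening: 0.004
grasp_force: 0.0
```

```bash
python3 - <<'E'
from h import *
s=bot.read_state();p=np.array(s["position"]);R=np.array(s["tcp_rot"]);print(s["time_s"],p,R.round(3)[:2,0],s["force"])
for k in range(3):
    t=bot.read_state()["time_s"];c=cap("side")
    ph=seats(c,180,360);print(t,ph,pinscore(c,ph[0]))
E
```

```text
6.2833 [ 0.48113182 -0.0180037   0.07883362] [-0.891  0.455] [-0.25424925  0.63620885  1.21735293]
6.2833 (np.float64(58.9942932018828), np.float64(74.68204921345158)) [(89, 59), (149, 52), (209, 151), (269, 146), (329, 180), (29, 104)]
6.3333 (np.float64(9.15390565452955), np.float64(74.8173644240473)) [(39, 103), (99, 59), (159, 93), (219, 175), (279, 137), (339, 176)]
6.3833 (np.float64(19.1804832253306), np.float64(75.109171045856)) [(49, 102), (109, 59), (169, 139), (229, 182), (289, 140), (349, 169)]
```

Call:
move_arm:
  increments:
    - [0,0,0.01,0,0,0,0]
    - [0,0,0.01,0,0,0,0]
    - [0,0,0.01,0,0,0,0]
    - [0,0,0.01,0,0,0,0]
    - [0,0,0.01,0,0,0,0]
    - [0,0,0.01,0,0,0,0]

```text
time_s: 6.93
position: [0.4812, -0.018, 0.0757]
tcp_rot: [[-0.89, 0.455, 0.0], [0.455, 0.89, -0.0], [-0.0, 0.0, -1.0]]
force: [-0.8, 0.4, 0.6]
opening: 0.006
grasp_force: 0.0
```

```bash
cat > d.py <<'E'
from h import *
from scipy.optimize import least_squares
from scipy.integrate import solve_ivp
import json,os
D=json.load(open("d.json")) if os.path.exists("d.json") else [[4.8333,64.1],[5.7667,280.3],[5.8167,291.0],[6.2833,389.0],[6.3333,399.15],[6.3833,409.2]]
def run(q,te):
    f=lambda t,y:[y[1],-(q[2]+q[3]*y[1])]
    return solve_ivp(f,(4.8333,te),[q[0],q[1]],dense_output=True,rtol=1e-7).sol
def fit():
    d=np.array(D)
    f=lambda q:np.r_[run(q,d[-1,0]+.1)(d[:,0])[0]-d[:,1],(q[2]-15)/3,(q[3]-.05)*50]
    return least_squares(f,[64,245,15,.05]).x
def report():
    q=fit();s=run(q,14);T=np.arange(5,14,.001);y=s(T)
    print("q",q.round(3),"resid",(s(np.array(D)[:,0])[0]-np.array(D)[:,1]).round(1)[-5:])
    for n,g in enumerate((421.5,781.5,1141.5)):
        k=np.searchsorted(y[0],g)
        if k<len(T): print(n+1,"t",T[k].round(3),"w",y[1][k].round(1))
    return s
def track(n):
    s=run(fit(),14)
    for k in range(n):
        t=bot.read_state()["time_s"];c=cap("side");ph,am=seats(c,180,360)
        e=s(t)[0];a=ph+30;a+=60*round((e-a)/60);D.append([t,a]);print(round(t,3),round(a,1),"exp",round(e,1),round(am),[p for p in pinscore(c,ph)])
    json.dump(D,open("d.json","w"))
E
python3 - <<'E'
from d import *
s=bot.read_state();print(s["time_s"],s["position"],s["force"])
track(2);report();print(bot.read_state()["time_s"])
E
```

```text
6.9333 [ 0.48122367 -0.01796355  0.07572641] [-0.76116048  0.39886433  0.608732  ]
6.933 515.8 exp 515.9 76 [(36, 153), (96, 58), (156, 52), (216, 167), (276, 139), (336, 183)]
6.983 525.0 exp 525.2 77 [(45, 149), (105, 58), (165, 66), (225, 183), (285, 137), (345, 176)]
q [6.41910e+01 2.44878e+02 1.56850e+01 5.70000e-02] resid [ 0.   0.   0.1 -0.1  0.1]
1 t 6.445 w 199.3
2 t 8.535 w 146.2
3 t 11.839 w 74.0
7.0333
```

Call:
move_arm:
  increments:
    - [0,0,0.009,0,0,0,0]

```text
time_s: 7.12
position: [0.4815, -0.018, 0.0732]
tcp_rot: [[-0.89, 0.455, 0.001], [0.455, 0.89, -0.0], [-0.001, 0.0, -1.0]]
force: [0.9, -0.4, 0.2]
opening: 0.01
grasp_force: 0.0
```

Call:
move_arm:
  increments:
    - [0,0,0,0,0,0,0]

```text
time_s: 7.2
position: [0.481, -0.0179, 0.0726]
tcp_rot: [[-0.89, 0.455, -0.001], [0.455, 0.89, 0.0], [0.001, -0.0, -1.0]]
force: [-0.6, -0.9, 1.2]
opening: 0.002
grasp_force: 0.0
```

Call:
move_arm:
  increments:
    - [0,0,0,0,0,0,0]
    - [0,0,0,0,0,0,0]
    - [0,0,0,0,0,0,0]
    - [0,0,0,0,0,0,0]
    - [0,0,0,0,0,0,0]
    - [0,0,0,0,0,0,0]
    - [0,0,0,0,0,0,0]
    - [0,0,0,0,0,0,0]
    - [0,0,0,0,0,0,0]
    - [0,0,0,0,0,0,0]

```text
time_s: 8.03
position: [0.4812, -0.0179, 0.073]
tcp_rot: [[-0.89, 0.455, -0.0], [0.455, 0.89, -0.0], [0.0, -0.0, -1.0]]
force: [0.5, -0.0, 0.3]
opening: 0.001
grasp_force: 0.0
```

```bash
python3 - <<'E'
from d import *
track(2);report();s=bot.read_state();print(s["time_s"],s["position"],s["force"])
c=cap("side");t=cap("top")
# blade fit: finer
for n,q in(("side",c),("top",t)):
    a=np.arange(50,76,.5);v=np.mean([samp(q,[pol(r,x,.063) for x in a]) for r in np.linspace(.093,.106,8)],0)
    k=np.argmax(v);m=slice(max(k-7,0),k+8);w=np.clip(v[m]-(v[m].min()+.4*np.ptp(v[m])),0,None);print(n,a[k],(a[m]*w).sum()/w.sum(),v.round()[::4])
z=c["image"][165:235,225:305];cv2.imwrite("pics/base.png",cv2.resize(z,(800,600)[:1]+(700,),interpolation=cv2.INTER_CUBIC)[:600])
print(bot.read_state()["time_s"])
E
```

```text
8.033 705.4 exp 705.2 76 [(45, 150), (105, 58), (165, 88), (225, 181), (285, 136), (345, 102)]
8.083 713.3 exp 713.1 76 [(53, 148), (113, 59), (173, 124), (233, 181), (293, 141), (353, 101)]
q [6.42090e+01 2.44793e+02 1.56350e+01 5.60000e-02] resid [ 0.1 -0.   0.1  0.  -0.1]
1 t 6.445 w 199.4
2 t 8.533 w 146.4
3 t 11.823 w 74.6
8.1333 [ 0.48115872 -0.0179368   0.07297136] [ 0.16387341 -1.53423717 -0.36664688]
side 60.0 59.80360865051426 [117. 118. 130. 119.  90. 161.  88.  58.  57.  49.  42.  40.  41.]
top 51.0 51.42176827920004 [134. 133. 130. 117. 104. 119. 112.  76.  57.  56.  59.  63.  65.]
8.2333
```

View pics/base.png

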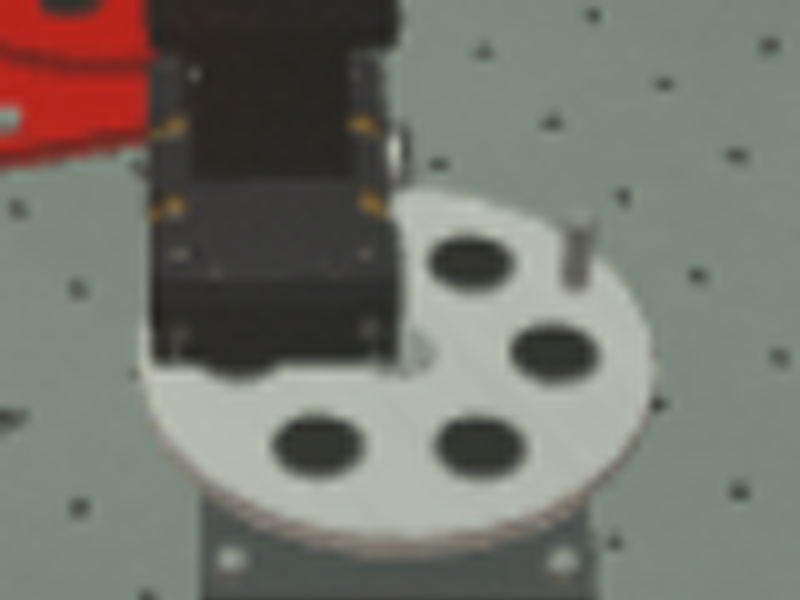

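```bash
python3 - <<'E'
from d import *
for n in("top","side"):
    c=cap(n);g=cv2.imread(f"pics/{n}0.png").min(2).astype(np.float32)
    def S(pts):
        uv=np.array([(proj(c,p)+.5)*1.5625-.5 for p in pts],np.float32);return cv2.remap(g,uv[:,:1],uv[:,1:],cv2.INTER_LINEAR).ravel()
    y=np.arange(-.02,.0201,.0005);rr=np.arange(.09,.112,.002);best=[]
    for t in np.arange(54,72,.25):
        u=np.array([np.cos(np.radians(t)),np.sin(np.radians(t))]);l=np.array([-u[1],u[0]])
        f=lambda r,o:np.mean(S([[*(C+r_*u+o_*l),.063] for r_ in r for o_ in o]))
        best.append((f(np.arange(.094,.106,.003),[-.002,0,.002])-.5*f(np.arange(.094,.106,.003),[-.009,.009]),t))
    B=np.array(best);w=np.clip(B[:,0]-B[:,0].max()*.6,0,None)
    print(n,"blade",max(best),(w*B[:,1]).sum()/w.sum())
    # wheel centre recheck with subpixel hub
    # base plate: dark, score by mean brightness within visible plate ring (corners) at z=.012
    if n=="side":
        sc=[]
        for t in np.arange(40,86,.5):
            u=np.array([np.cos(np.radians(t)),np.sin(np.radians(t))]);l=np.array([-u[1],u[0]])
            ins=S([[*(C-(.062)*u+o*l),.012] for o in np.linspace(-.06,.06,30)]);out=S([[*(C-(.070)*u+o*l),.0] for o in np.linspace(-.06,.06,30)])
            sc.append((out.mean()-ins.mean(),t))
        print("plate",sorted(sc)[-3:])
print(bot.read_state()["time_s"])
E
```

```text
top blade (np.float32(112.24214), np.float64(61.75)) 61.67022863811868
side blade (np.float32(101.53662), np.float64(61.0)) 61.995195472969506
plate [(np.float32(42.98275), np.float64(58.5)), (np.float32(43.209045), np.float64(57.5)), (np.float32(43.21064), np.float64(58.0))]
8.3333
```

Call:
move_arm:
  increments:
    - [0,0,0,0,0,0,0]
    - [0,0,0,0,0,0,0]
    - [0,0,0,0,0,0,0]
    - [0,0,0,0,0,0,0]
    - [0,0,0,0,0,0,0]
    - [0,0,0,0,0,0,0]
    - [0,0,0,0,0,0,0]
    - [0,0,0,0,0,0,0]
    - [0,0,0,0,0,0,0]
    - [0,0,0,0,0,0,0]

```text
time_s: 9.17
position: [0.4812, -0.018, 0.0729]
tcp_rot: [[-0.89, 0.455, 0.0], [0.455, 0.89, -0.0], [-0.0, -0.0, -1.0]]
force: [0.3, 0.3, -0.3]
opening: 0.004
grasp_force: 0.0
```

Call:
move_arm:
  increments:
    - [0,0,0,0,0,0,0]
    - [0,0,0,0,0,0,0]
    - [0,0,0,0,0,0,0]
    - [0,0,0,0,0,0,0]
    - [0,0,0,0,0,0,0]
    - [0,0,0,0,0,0,0]
    - [0,0,0,0,0,0,0]
    - [0,0,0,0,0,0,0]
    - [0,0,0,0,0,0,0]
    - [0,0,0,0,0,0,0]

```text
time_s: 10.0
position: [0.4811, -0.0179, 0.0729]
tcp_rot: [[-0.89, 0.455, -0.0], [0.455, 0.89, 0.0], [0.0, 0.0, -1.0]]
force: [0.6, -0.2, 0.4]
opening: 0.012
grasp_force: 0.0
```

```bash
python3 - <<'E'
from d import *
track(1);report();print(bot.read_state()["time_s"])
E
```

```text
10.0 971.1 exp 971.3 69 [(71, 57), (131, 54), (191, 136), (251, 103), (311, 184), (11, 159)]
q [6.41890e+01 2.44829e+02 1.57180e+01 5.60000e-02] resid [-0.   0.1  0.  -0.1  0. ]
1 t 6.445 w 199.4
2 t 8.533 w 146.4
3 t 11.83 w 74.3
10.05
```

Call:
move_arm:
  increments:
    - [0,0,0,0,0,0,0]
    - [0,0,0,0,0,0,0]
    - [0,0,0,0,0,0,0]
    - [0,0,0,0,0,0,0]
    - [0,0,0,0,0,0,0]
    - [0,0,0,0,0,0,0]
    - [0,0,0,0,0,0,0]
    - [0,0,0,0,0,0,0]
    - [0,0,0,0,0,0,0]
    - [0,0,0,0,0,0,0]

```text
time_s: 10.88
position: [0.4812, -0.0179, 0.0729]
tcp_rot: [[-0.89, 0.455, -0.0], [0.455, 0.89, -0.0], [0.0, -0.0, -1.0]]
force: [0.2, 0.3, 0.6]
opening: 0.005
grasp_force: 0.0
```

```bash
python3 - <<'E'
from d import *
track(2);report();print(bot.read_state()["time_s"])
E
```

```text
10.883 1063.2 exp 1062.2 76 [(43, 153), (103, 58), (163, 77), (223, 181), (283, 137), (343, 104)]
10.933 1067.8 exp 1066.8 76 [(48, 146), (108, 58), (168, 99), (228, 181), (288, 137), (348, 102)]
q [6.42300e+01 2.44849e+02 1.51200e+01 5.90000e-02] resid [-0.  -0.1  0.4 -0.2 -0.1]
1 t 6.445 w 199.3
2 t 8.533 w 146.5
3 t 11.808 w 75.7
10.9833
```

Call:
move_arm:
  increments:
    - [0,0,0,0,0,0,0]
    - [0,0,0,0,0,0,0]
    - [0,0,0,0,0,0,0]
    - [0,0,0,0,0,0,0]
    - [0,0,0,0,0,0,0]
    - [0,0,0,0,0,0,0]
    - [0,0,0,0,0,0,0]
    - [0,0,0,0,0,0,0]
    - [0,0,0,0,0,0,0]
    - [0,0,0.015,0,0,0,0]

```text
time_s: 11.82
position: [0.4815, -0.0181, 0.069]
tcp_rot: [[-0.891, 0.455, 0.001], [0.455, 0.891, -0.001], [-0.001, 0.0, -1.0]]
force: [-0.5, 0.5, 8.2]
opening: 0.005
grasp_force: 4.5
```

```bash
python3 - <<'E'
from d import *
s=bot.read_state();print(s["time_s"],s["position"],s["force"])
for k in range(3):
    c=cap("side")
    print(seats(c,180,360),seats(c,190,330),pinscore(c,seats(c,180,360)[0]))
s=bot.read_state();print(s["time_s"],s["position"],s["force"])
E
```

```text
11.8167 [ 0.48149575 -0.01809535  0.06904109] [-0.54408787  0.54385807  8.20925033]
(np.float64(29.124296530761303), np.float64(76.50529222757422)) (np.float64(29.153665971630854), np.float64(76.90359851587515)) [(59, 95), (119, 59), (179, 133), (239, 181), (299, 148), (359, 159)]
(np.float64(28.77938049881607), np.float64(75.65036791983479)) (np.float64(28.945467297615526), np.float64(76.08248925680543)) [(59, 99), (119, 59), (179, 127), (239, 181), (299, 144), (359, 158)]
(np.float64(28.85704600347275), np.float64(75.86050938363124)) (np.float64(29.02092373945104), np.float64(76.25136012533738)) [(59, 97), (119, 59), (179, 128), (239, 182), (299, 145), (359, 158)]
11.9667 [ 0.48156214 -0.01801786  0.06888878] [-0.58035038  0.53801605  9.08228704]
```

```bash
python3 - <<'E'
from d import *
import h
c=cap("side");C0=C.copy()
src=open("h.py").read().replace(",.06) for x",",.058) for x");exec(src)
for lo,hi in((180,360),(180,420),(190,330),(240,400)): print(lo,hi,seats(c,lo,hi))
a=np.arange(30,95,1.);v=np.mean([samp(c,[pol(.07,x,z) for x in a]) for z in np.linspace(.064,.086,7)],0);print(list(zip(a[::3],v.round()[::3])))
i=c["image"][160:215,230:303]
for nm in(0,):
    u=cv2.resize(i,(796,600),interpolation=cv2.INTER_CUBIC);cv2.imwrite("pics/st.png",u)
print("pin base/top @59,61.5",[(((proj(c,pol(.07,t,z))-[230,160]+.5)*10.9).round()) for t in(59,61.5) for z in(.058,.088)],"blade",[((proj(c,pol(r,61.5,.063))-[230,160]+.5)*10.9).round() for r in(.0895,.106)])
E
```

```text
180 360 (np.float64(29.709991929624504), np.float64(75.77206740249582))
180 420 (np.float64(29.70929920987763), np.float64(74.36980128237632))
190 330 (np.float64(29.488221436288537), np.float64(76.27813295219644))
240 400 (np.float64(30.08489508345993), np.float64(75.15106933085808))
[(np.float64(30.0), np.float32(152.0)), (np.float64(33.0), np.float32(151.0)), (np.float64(36.0), np.float32(150.0)), (np.float64(39.0), np.float32(150.0)), (np.float64(42.0), np.float32(151.0)), (np.float64(45.0), np.float32(147.0)), (np.float64(48.0), np.float32(142.0)), (np.float64(51.0), np.float32(145.0)), (np.float64(54.0), np.float32(126.0)), (np.float64(57.0), np.float32(104.0)), (np.float64(60.0), np.float32(86.0)), (np.float64(63.0), np.float32(63.0)), (np.float64(66.0), np.float32(62.0)), (np.float64(69.0), np.float32(62.0)), (np.float64(72.0), np.float32(53.0)), (np.float64(75.0), np.float32(49.0)), (np.float64(78.0), np.float32(49.0)), (np.float64(81.0), np.float32(50.0)), (np.float64(84.0), np.float32(51.0)), (np.float64(87.0), np.float32(52.0)), (np.float64(90.0), np.float32(53.0)), (np.float64(93.0), np.float32(54.0))]
pin base/top @59,61.5 [array([380., 295.]), array([382., 222.]), array([370., 295.]), array([372., 222.])] blade [array([368., 244.]), array([367., 211.])]
```

View pics/st.png

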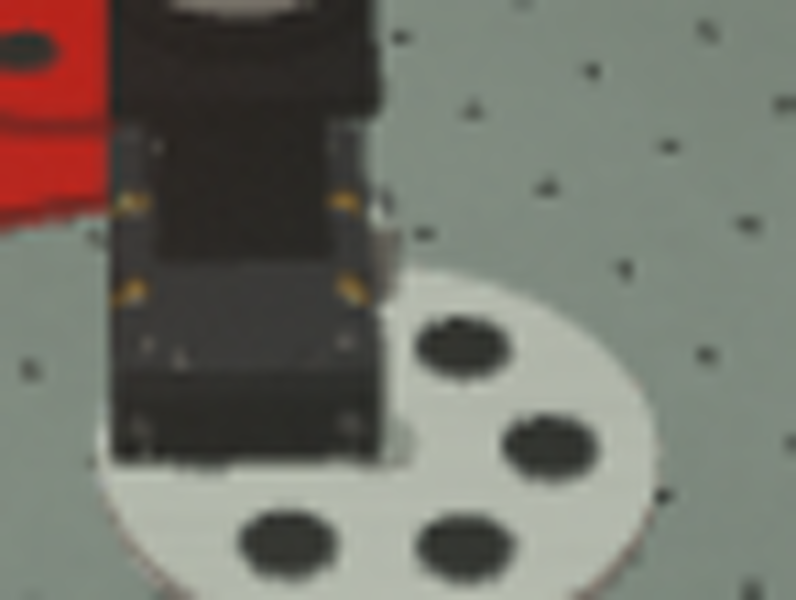

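The wheel stopped with the pin about 1.7° short of the pointer: the pin's visible edge is at (388,265) and the blade at (378,205). I'll ease it forward under the finger.

Call:
move_arm:
  increments:
    - [0,-0.001,0,0,0,-0.002,0]
    - [0,-0.002,0,0,0,-0.005,0]
    - [0,-0.0035,0,0,0,-0.007,0]
    - [0,-0.005,0,0,0,-0.01,0]
    - [0,-0.005,0,0,0,-0.01,0]
    - [0,-0.005,0,0,0,-0.01,0]

```text
time_s: 12.52
position: [0.4808, -0.0193, 0.0691]
tcp_rot: [[-0.904, 0.427, 0.001], [0.427, 0.904, -0.0], [-0.001, 0.0, -1.0]]
force: [-0.9, 0.6, 8.7]
opening: 0.005
grasp_force: 4.3
```

```bash
python3 - <<'E'
from d import *
exec(open("h.py").read().replace(",.06) for x",",.058) for x"))
c=cap("side");print([seats(c,lo,hi)[0].round(2)+30 for lo,hi in((180,360),(190,330),(240,400))])
s=bot.read_state();print(s["time_s"],s["position"],s["force"],s["qvel"])
E
```

```text
[np.float64(61.68), np.float64(61.510000000000005), np.float64(62.13)]
12.5667 [ 0.48081501 -0.01929193  0.06909788] [-0.69671274  0.5283126   7.95339815] [ 0.03712418  0.06090703 -0.00637173 -0.00336852  0.01295908  0.06877226]
```

The pin is now at 61.7° and the pointer at 61.5°. The finger is holding the wheel with about 8 N.

```bash
python3 -c "
from rig import workorder
print(workorder.hand_in())"
```

```text
the job is handed in; nothing more can be done
None
```

The wheel was flicked anticlockwise and the pin passed the pointer three times untouched. I braked it on the fourth arrival, eased it the last 2° or so, and handed in with the fingertip holding the pin at the pointer to within about 1.5°.

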